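Unlatch and open the spice cabinet

TASK

Open the little spice cabinet: lift its thumb latch bar by the brass knob until the bar lines up with the gap in the red catch, draw the gate out through it and swing the gate wide open, to about a right angle. Where the gap lies must be felt for gently, drawing lightly while you lift, because the catch bends if the bar is forced against it. Then let go, so that the bar drops back on its rest and the gate stays open, and leave everything else on the worktop where it is.

Things in the scene. Friction and masses are not known exactly. Their poses are not given: they have to be found in the camera images.
- cabinet: Wooden spice cabinet, 214 wide (y), 100 deep (x), 200 high, fixed to the worktop. Origin: centre of its underside; z up; its front faces its own -x, front plane at its x = -50. A framed clear gate closes the left part of the front (seen from the robot), a fixed jamb 55 wide the right part. Jars stand fixed inside.
- gate (a joint): Gate angle about its vertical hinge at its left (cabinet +y) edge: 0 shut, grows to 1.6 (stop) as its right edge swings out to cabinet -x and round to the left. Stays where it is left (friction about 0.06 N m). Gate 144 wide, 172 high, 14 thick, 0.45 kg.
- gate_hinge (a point): Point on the gate's hinge axis at the height of the latch bar (145 above the worktop); in the cabinet frame x = -50, y = +95. Its axes turn with the gate and equal the cabinet's when shut.
- latch (a joint): Angle of the latch bar about its pivot on the gate: 0 level, lying on its rest pin (where it falls by its own weight of 0.09 kg); grows as the free end rises, to its stop at 0.34. Turns freely on its pivot; a knob pinched firmly resists turning between the pads by up to 8 N at the knob, mostly up and down, little along the draw.
- bar_pivot (a point): Pivot axis of the bar (horizontal, normal to the gate), 50 from the gate hinge along the gate. The dark steel bar is 6 thick, 10 high, its mid plane 10 in front of the gate face; its free end lies 128 from the pivot toward cabinet -y, past the gate's edge and behind the red catch.
- knob (a point): Centre of the brass knob that lifts the bar: round, 18 diameter, 26 long, axis normal to the gate, 85 from the pivot toward the bar's free end, 46 in front of the gate face (20 free behind it up to the bar), 145 above the worktop when down. Moves on a circle of 85 about the pivot. Pinch it from above, a finger on each side (cabinet +y, -y). Axes as the cabinet's when shut and down.
- catch_plate: Steel plate 44 x 100 on the jamb; origin at its middle, 145 above the worktop, cabinet x = -50, y = -79. On it the red catch bracket is clamped at an unknown height that this pose does not tell. Its lip stands in front of the bar and holds it in; over the lip is a gap 14 high through which the bar can leave; over the gap a hood holds in a bar lifted too far. It bends over 15 N.
- mug: White mug, 100 high, loose bystander; origin under its centre.
- tin: Food tin, 57 diameter, 72 high, loose bystander; origin under its centre.
- tuna: Flat food tin, 86 diameter, 40 high, loose bystander; origin under its centre.
- honey: Honey jar with green lid, 65 diameter, 114 high, loose bystander; origin under its centre.
- catch_level (a point): Fixed point on the plate face at the resting bar's mid height, 115 from the bar's pivot, in line with lip, gap and hood (6 wide along y). The gap's lower edge is 2 to 26 above this point, so the bar must rise here by 7 to 31 to clear the lip; risen 4 more it is behind the hood. The tilted bar has about 3 slack in the gap. Lip and hood are 2 in front of the bar (play of the shut gate).

How it is judged:
By the outcome, as a careful person would: the job done as asked, in the order asked, and still so for the second after the job is handed in, with the robot touching nothing.
It also fails if it takes over 67 s, if anything falls off the work surface, if the arm or the gripper's body presses on something with over 40 N, if the wrist force passes 120 N, or if a joint passes its speed limit or range.

ROBOT

A 7-joint arm with a two-finger parallel gripper is mounted at the origin on a cart in front of the work surface, level with it; the furniture and walls round the work are solid. World frame = base frame: x ahead of the robot, y to its left, z up, the work surface at z = 0. Lengths are in m, angles in rad, forces in N, time in s.
With the tool pointing down it reaches from about 0.4 to 0.85 m from the base axis. Payload 10.4 kg.
Tool frame: the origin (TCP) lies at the very end of the fingers, on their centre line; the grasp point (between the pads) lies 19 mm behind it; z points along the fingers, y is the line along which they close (so a half turn about z gives the same grasp; the last joint's range is limited). The gripper opens to 87 mm and grips with 3 to 60 N. Pads are 19 mm wide; open, the fingers measure 117 mm over their backs; the gripper's body (75 mm by 190 mm) begins 51 mm behind the grasp point.
Start: joints at [1.237, 0.332, -0.065, 1.46, 0.022, 1.35, -0.088], TCP at [0.191, -0.595, 0.223] pointing down, gripper open.
Joint ranges: [-2.6, 2.6], [-0.5, 2.12], [-1.47, 1.34], [0.16, 2.42], [-1.27, 4.41], [0.06, 2.06], [-2.6, 2.6]. Speed limits (rad/s): [2.22, 2.22, 2.79, 2.79, 3.14, 3.14, 3.14].

INTERFACE

Orientations are given as a unit quaternion [x, y, z, w].
In Python, from bench import * gives the robot as it stands.
- The arm moves only by the tool step_arm, never from a script. Its arguments are lists of equal length, an entry for each row: "delta_pos": the shift along the world's x, y, z in units of 25 mm (1.0 is 25 mm), a list of three; "turn": the turn about the world's z in units of 0.12 rad (1.0 is 0.12 rad). In form: {"delta_pos": [[tx, ty, tz], ...], "turn": [turn, ...]}. A call has 1 to 12 rows; each row shifts and turns the commanded pose from where the row before left it; what a row does not reach is not made up. A row lasts 1/10 s, in which the tool goes at most 50 mm and 8.59 degrees, less where a joint would pass 70% of its speed; a pose out of reach is approached as far as the arm can. A call with a number of a shift or a turn outside -1 to 1 is refused whole. A call with a gripper value outside its range is refused whole. "grip" is the closure, from 0 (fully open) to 1 (shut), set as the call begins (left out, the last holds). The fingers move at their own pace and stop on an object; "newtons" is the grip in N (left out, the last holds). Time passes only in rows, so rows that do not move let the fingers close. It gives the time, the measured TCP pose, the force, the opening and the grip force at its end, in the units of the state.
- read_state(): the state, without advancing time (a new reading comes with each control period).
- camera(name): name is "scene" or "side" or "wrist"; returns a dict with "image" (384x512x3 uint8, red, green, blue), "z_map" (384x512 float32, m along the optical axis (not along the pixel's ray), 0 where there is no reading), "mtx" (3x3 intrinsics, pixels), "dist" ([k1, k2, p1, p2, k3] as OpenCV has them; the pictures are not rectified), "view" (4x4, takes a point from world to camera coordinates). Camera axes: x right, y up, looking along -z (the intrinsics and any distortion apply to the point x, -y, -z); pixel columns grow to the right and rows downward; lengths in m; the calibration is good to about 2 mm. A picture is of the moment at which its call begins.
- close_job(): hands the job in; it is judged then, once.
The state is a dict: "time": time; "joint_positions": joint angles; "joint_vel": joint speeds; "joint_torque": joint torques, N m; "ee_pos": TCP position; "eef_rot": TCP orientation; "ft_force": force on the tool from outside, world axes, zero at the start; "torque": the same for the moment, N m; "width": finger opening in m; "grip_force": force on a finger pad.
Only numpy, scipy, OpenCV 4.12 (cv2) and the standard library are available. Lean on these libraries where they do the work, as an engineer would, in place of code of your own. Each camera call takes 0.05 s, during which the arm holds its last target. There are 200 camera calls.

## Working session

There is one attempt and no reset: what is moved stays moved. The work goes in short steps, Python scripts to look and compute and a tool call to move; the robot and the scene stay as the last step left them, time stands still between calls to the robot, and variables do not carry over. Pictures are saved under pics/ and viewed, at most 10 in all, crops included, and the job is handed in when it is done.

Besides the shell and the picture viewer there is one more tool, called after ">>>" as name(argument=value, ...), one argument or row to a line, values as JSON. step_arm: Moves the arm, as the interface text tells. Shifts and turns lie within -1 to 1; 1 stands for 25 mm of shift or 0.12 rad of turn. Its arguments: {"type":"object","properties":{"delta_pos":{"type":"array"},"turn":{"type":"array"},"grip":{"type":"number"},"newtons":{"type":"number"}},"required":["delta_pos","turn"]}

```bash
mkdir -p pics; cat > h.py <<'E'
from bench import *
import numpy as np, cv2
def shot(name,png=None):
    c=camera(name)
    if png: cv2.imwrite('pics/'+png,cv2.cvtColor(c['image'],cv2.COLOR_RGB2BGR))
    return c
def world(c,u,v,z=None):
    """pixels -> world by z_map"""
    uv=np.array(np.stack([np.ravel(u),np.ravel(v)],1),float)
    n=cv2.undistortPoints(uv[:,None],c['mtx'],c['dist'])[:,0]
    d=c['z_map'][np.ravel(v).astype(int),np.ravel(u).astype(int)]
    p=np.c_[n[:,0]*d,-n[:,1]*d,-d,np.ones(len(d))]
    return (p@np.linalg.inv(c['view']).T)[:,:3],d
E
python3 - <<'E'
from h import *
a=shot('scene','s.png');b=shot('side','d.png')
cv2.imwrite('pics/both.png',cv2.resize(np.hstack([cv2.imread('pics/s.png'),cv2.imread('pics/d.png')]),(800,300)))
for c in(a,b):print(np.linalg.inv(c['view']).round(2).tolist())
s=read_state();print(s['time'],s['eef_rot'],s['ee_pos'])
E
```

```text
[[-0.46, 0.46, -0.76, -0.69], [-0.89, -0.23, 0.4, 0.7], [0.01, 0.86, 0.51, 0.94], [0.0, 0.0, 0.0, 1.0]]
[[-0.85, 0.36, -0.39, -0.07], [-0.53, -0.58, 0.62, 1.0], [0.0, 0.73, 0.68, 1.1], [0.0, 0.0, 0.0, 1.0]]
0.1 [ 9.87949641e-01  1.54774313e-01 -1.31003753e-04 -6.33899673e-04] [ 0.1910237  -0.59472798  0.221842  ]
```

View pics/s.png

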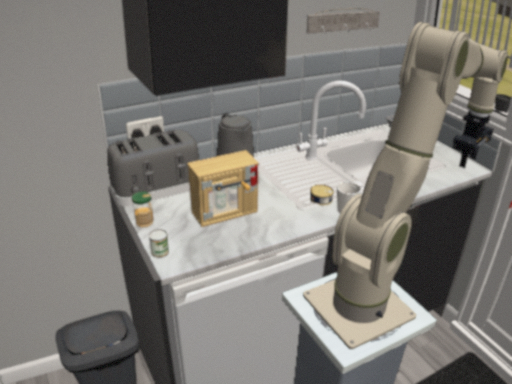

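View pics/d.png

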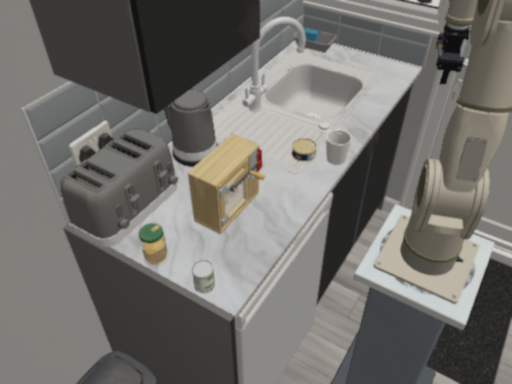

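The scene view shows the cabinet at about (225,188) and its red catch at (253,175). The honey jar is at (142,208), the tin at (160,242), the tuna at (320,194) and the mug at (347,195). In the side view the knob is at about (258,176). Next I measure the cabinet top, catch and knob.

```bash
python3 - <<'E'
from h import *
for n,(u0,u1,v0,v1) in dict(scene=(180,270,140,235),side=(180,275,125,240)).items():
    c=shot(n); u,v=[q.ravel() for q in np.meshgrid(np.arange(u0,u1),np.arange(v0,v1))]
    p,d=world(c,u,v); im=c['image'][v,u].astype(int)
    m=(d>0)&(abs(p[:,2]-.2)<.006)&(im[:,0]>im[:,2]+40)
    r=cv2.minAreaRect((p[m,:2]*1000).astype(np.float32)); print(n,m.sum(),r,cv2.boxPoints(r).round().tolist(),np.median(p[m,2]))
    red=(d>0)&(im[:,0]>110)&(im[:,1]<60)&(im[:,2]<70)
    print(' red',red.sum(),p[red].min(0).round(3),np.median(p[red],0).round(3),p[red].max(0).round(3))
    # front points: histogram later
    np.savez(n+'.npz',p=p,d=d,im=im,u=u,v=v)
    i=c['image'][v0:v1,u0:u1]; cv2.imwrite(f'pics/z_{n}.png',cv2.resize(i[:,:,::-1],None,fx=5,fy=5,interpolation=cv2.INTER_CUBIC))
a=cv2.imread('pics/z_scene.png');b=cv2.imread('pics/z_side.png');h=560
cv2.imwrite('pics/z.png',np.hstack([cv2.resize(a,(390,h*390//530)),cv2.resize(b,(390,h*390//530))]))
E
```

```text
scene 1009 ((582.0350952148438, 134.30044555664062), (220.57237243652344, 125.1371841430664), 89.53518676757812) [[519.0, 25.0], [644.0, 24.0], [645.0, 244.0], [520.0, 245.0]] 0.19986476419847377
 red 61 [0.516 0.039 0.132] [0.523 0.052 0.152] [0.545 0.065 0.195]
side 1741 ((583.097900390625, 135.99923706054688), (218.87265014648438, 118.53874206542969), 87.1376724243164) [[518.0, 30.0], [637.0, 24.0], [648.0, 242.0], [529.0, 248.0]] 0.2017743905774354
 red 51 [0.519 0.039 0.134] [0.523 0.055 0.161] [0.536 0.068 0.201]
```

View pics/z.png

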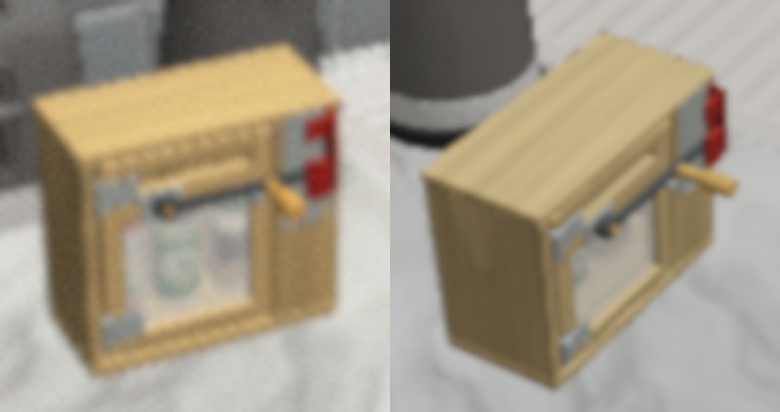

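The zoomed pair shows the knob sticking out at scene crop (288,197). The grey plate is to the right of the bar, and the red lip and hood on it have a light gap between them. Next I fit the yaw and measure the knob and gap.

```bash
python3 - <<'E'
from h import *
for n in('scene','side'):
    f=np.load(n+'.npz');p,d,im=f['p'],f['d'],f['im']
    t=(d>0)&(abs(p[:,2]-.2)<.005); t=p[t]
    for nm,s in(('front',-1),('back',1)):
        q=[]
        for y in np.arange(.04,.225,.008):
            k=t[abs(t[:,1]-y)<.005]
            if len(k)>5: q.append((y,np.percentile(s*k[:,0],96)*s))
        q=np.array(q); a=cv2.fitLine(q.astype(np.float32),cv2.DIST_HUBER,0,.01,.01).ravel()
        print(n,nm,'dx/dy',a[1]/a[0],'x at y=.135',a[3]+(.135-a[2])*a[1]/a[0])
    fr=(d>0)&(p[:,2]>.02)&(p[:,2]<.12)&(p[:,0]<.56)&(p[:,1]>.04)&(p[:,1]<.09)&(im[:,0]>im[:,2]+40)
    q=p[fr]; A=np.c_[q[:,1]-.135,np.ones(len(q))]; print(' jamb fit',len(q),np.linalg.lstsq(A,q[:,0],rcond=None)[0], np.median(q[:,0]))
    k=(d>0)&(p[:,0]<.51)&(p[:,2]>.12)&(p[:,2]<.18)&(im[:,0]>im[:,2]+50); q=p[k]
    if len(q): print(' knob',len(q),q.min(0).round(3),np.median(q,0).round(3),q.max(0).round(3))
    r=(d>0)&(im[:,0]>90)&(im[:,1]<60)&(im[:,2]<70)&(p[:,0]<.53); print(' red z hist',np.histogram(p[r,2],np.arange(.12,.21,.005))[0])
E
```

```text
scene front dx/dy 0.03541784 x at y=.135 0.54080546
scene back dx/dy 1.763936 x at y=.135 0.7011959
 jamb fit 268 [0.0211293  0.54401067] 0.5424847125496106
 knob 42 [0.48  0.088 0.139] [0.489 0.098 0.151] [0.509 0.105 0.159]
 red z hist [ 0  0  5  8  7  6 11  5  2  1  2  1  3  8  4  2  0]
side front dx/dy 0.02422183 x at y=.135 0.5430557
side back dx/dy 0.013145477 x at y=.135 0.63694924
 jamb fit 151 [0.01943953 0.54381571] 0.5423306820244244
 knob 47 [0.483 0.091 0.142] [0.495 0.1   0.154] [0.508 0.105 0.161]
 red z hist [ 0  0  1  2  5  6  5  5 11  1  3  1  3  5  5  5  2]
```

>>> step_arm(
  delta_pos=[
    [0.9,0.9,0.15],
    [0.9,0.9,0.15],
    [0.9,0.9,0.15],
    [0.9,0.9,0.15],
    [0.9,0.9,0.15],
    [0.9,0.9,0.15],
    [0.9,0.9,0.15],
    [0.9,0.9,0.15],
    [0.9,0.9,0.15],
    [0.9,0.9,0.15],
    [0.9,0.9,0.15],
    [0.9,0.9,0.15],
  ],
  turn=[-0.23,-0.23,-0.23,-0.23,-0.23,-0.23,-0.23,-0.23,-0.23,-0.23,-0.23,-0.23],
  grip=0.35,
  newtons=12,
)

```text
time: 1.4
ee_pos: [0.4618, -0.3241, 0.2677]
eef_rot: [1.0, -0.011, -0.0, 0.0]
ft_force: [0.5, -0.1, 0.2]
width: 0.0566
grip_force: 0.0
```

>>> step_arm(
  delta_pos=[
    [0.1,0.95,0],
    [0.1,0.95,0],
    [0.1,0.95,0],
    [0.1,0.95,0],
    [0.1,0.95,0],
    [0.1,0.95,0],
    [0.1,0.95,0],
    [0.1,0.95,0],
    [0.1,0.95,0],
    [0.1,0.95,0],
    [0.1,0.95,0],
    [0.1,0.95,0],
  ],
  turn=[0,0,0,0,0,0,0,0,0,0,0,0],
)

```text
time: 2.6
ee_pos: [0.491, -0.0391, 0.2675]
eef_rot: [1.0, -0.01, -0.0, 0.0]
ft_force: [1.1, -0.1, -0.0]
width: 0.0564
grip_force: 0.0
```

>>> step_arm(
  delta_pos=[
    [0,0.9,0],
    [0,0.9,0],
    [0,0.9,0],
    [0,0.9,0],
    [0,0.9,0],
    [0,0.9,0],
    [0,0,-0.5],
    [0,0,-0.7],
    [0,0,0],
    [0,0,0],
  ],
  turn=[0,0,0,0,0,0,0,0,0,0],
)

```text
time: 3.6
ee_pos: [0.491, 0.0943, 0.2375]
eef_rot: [1.0, -0.011, -0.0, 0.0]
ft_force: [-0.4, 0.6, 0.1]
width: 0.0566
grip_force: 0.0
```

```bash
python3 - <<'E'
from h import *
c=shot('wrist','w1.png'); print(read_state()['ee_pos'],read_state()['ft_force'])
u,v=[q.ravel() for q in np.meshgrid(np.arange(512),np.arange(384))]
p,d=world(c,u,v); im=c['image'][v,u].astype(int)
k=(d>0)&(p[:,0]<.515)&(p[:,0]>.46)&(p[:,2]>.12)&(p[:,2]<.17)&(im[:,0]>im[:,2]+40); q=p[k]
if len(q): print(len(q),np.percentile(q,[2,50,98],axis=0).round(4))
r=(d>0)&(im[:,0]>90)&(im[:,1]<60)&(im[:,2]<70)
if r.any(): print('red',np.percentile(p[r],[2,50,98],axis=0).round(3),np.histogram(p[r,2],np.arange(.12,.21,.004))[0])
E
```

```text
[0.49133083 0.09443815 0.23798842] [ 0.11515664  0.15755622 -0.7814652 ]
630 [[0.4845 0.0874 0.1457]
 [0.4991 0.0956 0.1517]
 [0.5141 0.1042 0.1543]]
red [[0.523 0.041 0.037]
 [0.526 0.056 0.195]
 [0.64  0.384 0.197]] [  0   0   0   0   0   0   0   1   0  69  48   0   0   0   1   1   0   0
 165 123   0   0]
```

View pics/w1.png

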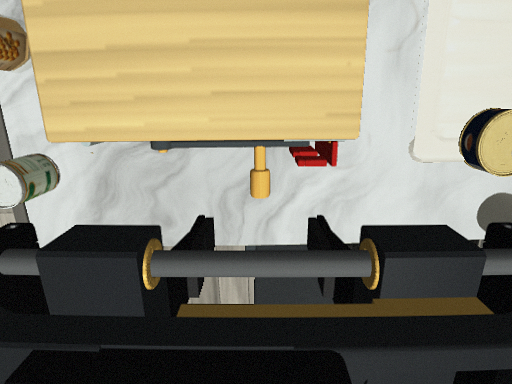

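The wrist view shows the knob at (260,183), centred between the fingers (about 205 and 315), with the red catch at (320,152). The tin lies far left at (25,180), outside the sweep. The lip top reads about z 0.160. Descending now.

>>> step_arm(
  delta_pos=[
    [0.15,0.05,-0.5],
    [0,0,-0.6],
    [0,0,-0.6],
    [0,0,-0.6],
    [0,0,-0.6],
    [0,0,-0.6],
    [0,0,-0.5],
    [0,0,-0.4],
    [0,0,0],
    [0,0,0],
  ],
  turn=[0,0,0,0,0,0,0,0,0,0],
)

```text
time: 4.65
ee_pos: [0.4951, 0.0963, 0.1278]
eef_rot: [1.0, -0.01, 0.0, -0.0]
ft_force: [0.1, 0.0, -0.5]
width: 0.0564
grip_force: 0.0
```

>>> step_arm(
  delta_pos=[
    [0,0,0],
    [0,0,0],
    [0,0,0],
    [0,0,0],
    [0,0,0],
    [0,0,0],
  ],
  turn=[0,0,0,0,0,0],
  grip=1,
  newtons=12,
)

```text
time: 5.25
ee_pos: [0.4946, 0.0949, 0.1274]
eef_rot: [1.0, -0.01, -0.0, 0.001]
ft_force: [0.5, -1.6, 3.0]
width: 0.0176
grip_force: 12.0
```

>>> step_arm(
  delta_pos=[
    [-0.04,0,0.05],
    [-0.04,0,0.05],
    [0,0,0.05],
    [0,0,0],
  ],
  turn=[0,0,0,0],
)

```text
time: 5.65
ee_pos: [0.4931, 0.0957, 0.1314]
eef_rot: [1.0, -0.01, 0.0, 0.0]
ft_force: [1.3, -5.2, -2.0]
width: 0.0177
grip_force: 12.0
```

>>> step_arm(
  delta_pos=[
    [-0.03,0,0.04],
    [0,0,0.04],
    [0,0,0],
  ],
  turn=[0,0,0],
)

```text
time: 5.95
ee_pos: [0.493, 0.0958, 0.1335]
eef_rot: [1.0, -0.01, 0.001, 0.0]
ft_force: [6.3, -4.5, -4.7]
width: 0.0175
grip_force: 12.0
```

>>> step_arm(
  delta_pos=[
    [0.015,0,0.04],
    [0,0,0.04],
    [0,0,0],
  ],
  turn=[0,0,0],
)

```text
time: 6.25
ee_pos: [0.493, 0.0959, 0.1354]
eef_rot: [1.0, -0.01, 0.0, 0.0]
ft_force: [3.8, -4.4, -4.3]
width: 0.0179
grip_force: 12.0
```

>>> step_arm(
  delta_pos=[
    [0,0,0.04],
    [0,0,0.04],
    [0,0,0],
  ],
  turn=[0,0,0],
)

```text
time: 6.55
ee_pos: [0.493, 0.0961, 0.1374]
eef_rot: [1.0, -0.01, 0.001, 0.0]
ft_force: [3.8, -2.6, -3.7]
width: 0.0177
grip_force: 12.0
```

>>> step_arm(
  delta_pos=[
    [0,0,0.04],
    [0,0,0.02],
    [0,0,0],
  ],
  turn=[0,0,0],
)

```text
time: 6.85
ee_pos: [0.493, 0.0962, 0.1389]
eef_rot: [1.0, -0.01, 0.001, -0.0]
ft_force: [4.6, -2.6, -4.1]
width: 0.0175
grip_force: 12.0
```

>>> step_arm(
  delta_pos=[
    [0,0,0.04],
    [0,0,0],
  ],
  turn=[0,0],
)

```text
time: 7.05
ee_pos: [0.493, 0.0963, 0.14]
eef_rot: [1.0, -0.01, 0.001, -0.0]
ft_force: [4.5, -2.3, -4.3]
width: 0.0178
grip_force: 12.0
```

>>> step_arm(
  delta_pos=[
    [0,0,0.04],
    [0,0,0],
  ],
  turn=[0,0],
)

```text
time: 7.25
ee_pos: [0.493, 0.0964, 0.141]
eef_rot: [1.0, -0.01, 0.001, -0.0]
ft_force: [4.6, -2.0, -3.7]
width: 0.0177
grip_force: 12.0
```

Rise is now about 13.6 mm and the bar is still held by the lip.

>>> step_arm(
  delta_pos=[
    [0,0,0.04],
    [0,0,0],
  ],
  turn=[0,0],
)

```text
time: 7.45
ee_pos: [0.493, 0.0965, 0.142]
eef_rot: [1.0, -0.01, 0.001, -0.0]
ft_force: [4.3, -1.8, -4.0]
width: 0.0176
grip_force: 12.0
```

>>> step_arm(
  delta_pos=[
    [0,0,0.03],
    [0,0,0],
  ],
  turn=[0,0],
)

```text
time: 7.65
ee_pos: [0.493, 0.0966, 0.1428]
eef_rot: [1.0, -0.01, 0.001, -0.0]
ft_force: [5.1, -1.6, -4.1]
width: 0.0173
grip_force: 12.0
```

>>> step_arm(
  delta_pos=[
    [0,0,0.03],
    [0,0,0],
  ],
  turn=[0,0],
)

```text
time: 7.85
ee_pos: [0.493, 0.0968, 0.1435]
eef_rot: [1.0, -0.01, 0.001, -0.0]
ft_force: [5.4, 0.1, -4.5]
width: 0.017
grip_force: 12.0
```

>>> step_arm(
  delta_pos=[
    [0,0,0.03],
    [0,0,0],
  ],
  turn=[0,0],
)

```text
time: 8.05
ee_pos: [0.4929, 0.0969, 0.1443]
eef_rot: [1.0, -0.01, 0.001, -0.0]
ft_force: [4.5, 0.4, -4.4]
width: 0.0174
grip_force: 12.0
```

>>> step_arm(
  delta_pos=[
    [0,0,0.03],
    [0,0,0],
  ],
  turn=[0,0],
)

```text
time: 8.25
ee_pos: [0.4928, 0.097, 0.1451]
eef_rot: [1.0, -0.01, 0.0, -0.0]
ft_force: [5.0, 1.6, -3.4]
width: 0.0173
grip_force: 12.0
```

```bash
python3 - <<'E'
from h import *
s=read_state();print(s['ee_pos'],s['ft_force'])
for n,(u0,u1,v0,v1) in dict(scene=(180,280,135,225),side=(180,280,120,210)).items():
    c=shot(n); cv2.imwrite(f'pics/y_{n}.png',cv2.resize(c['image'][v0:v1,u0:u1,::-1],(400,360),interpolation=cv2.INTER_CUBIC))
cv2.imwrite('pics/y.png',np.hstack([cv2.imread('pics/y_scene.png'),cv2.imread('pics/y_side.png')]))
E
```

```text
[0.49278736 0.09703047 0.14506075] [ 5.01927125  1.6268838  -3.38723603]
```

View pics/y.png

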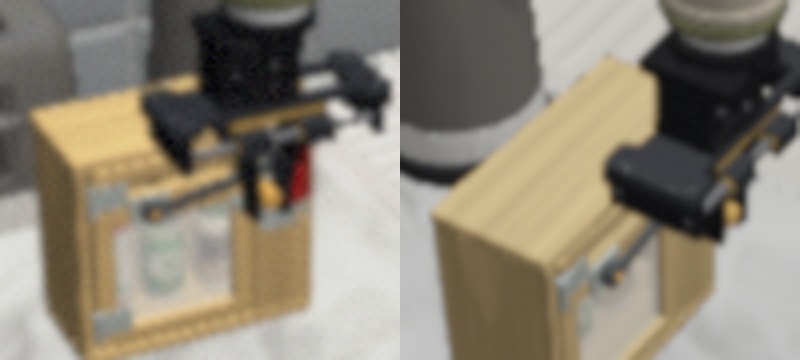

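The bar is tilted and held at the knob (scene crop (268,190)), and the catch is hidden behind the fingers. I keep lifting.

>>> step_arm(
  delta_pos=[
    [0,0,0.03],
    [0,0,0],
  ],
  turn=[0,0],
)

```text
time: 8.55
ee_pos: [0.4924, 0.0973, 0.1457]
eef_rot: [1.0, -0.01, -0.0, -0.001]
ft_force: [2.2, 3.7, -2.6]
width: 0.0173
grip_force: 12.0
```

>>> step_arm(
  delta_pos=[
    [0,0,0.03],
    [0,0,0],
  ],
  turn=[0,0],
)

```text
time: 8.75
ee_pos: [0.4923, 0.0974, 0.1464]
eef_rot: [1.0, -0.01, -0.0, -0.001]
ft_force: [3.3, 5.6, -3.7]
width: 0.0176
grip_force: 12.0
```

>>> step_arm(
  delta_pos=[
    [-0.03,0.04,0],
    [0,0,0],
  ],
  turn=[0,0],
)

```text
time: 8.95
ee_pos: [0.4915, 0.0978, 0.1463]
eef_rot: [1.0, -0.01, -0.0, -0.0]
ft_force: [2.1, 4.5, -2.1]
width: 0.0177
grip_force: 12.0
```

Force falls as it moves out, so the bar is in the gap. I draw a little further.

>>> step_arm(
  delta_pos=[
    [-0.04,0.03,0],
    [0,0,0],
  ],
  turn=[0,0],
)

```text
time: 9.15
ee_pos: [0.4907, 0.0981, 0.1464]
eef_rot: [1.0, -0.01, 0.0, -0.0]
ft_force: [1.4, 3.5, -2.4]
width: 0.0175
grip_force: 12.1
```

>>> step_arm(
  delta_pos=[
    [-0.04,0,0],
    [0,0,0],
  ],
  turn=[0,0],
)

```text
time: 9.35
ee_pos: [0.4899, 0.0984, 0.1465]
eef_rot: [1.0, -0.01, 0.0, -0.0]
ft_force: [3.5, 4.1, -1.9]
width: 0.0175
grip_force: 12.1
```

>>> step_arm(
  delta_pos=[
    [-0.1,0.08,0],
    [-0.1,0.05,0],
    [0,0,0],
  ],
  turn=[-0.17,-0.17,0],
)

```text
time: 9.65
ee_pos: [0.4843, 0.1009, 0.1463]
eef_rot: [1.0, -0.031, -0.0, 0.0]
ft_force: [0.5, -0.4, -0.7]
width: 0.0175
grip_force: 12.2
```

>>> step_arm(
  delta_pos=[
    [-0.1,0.05,0],
    [-0.1,0.05,0],
    [0,0,0],
  ],
  turn=[-0.17,-0.17,0],
)

```text
time: 9.95
ee_pos: [0.4792, 0.1034, 0.1462]
eef_rot: [0.999, -0.052, -0.0, 0.0]
ft_force: [0.0, -1.3, -0.6]
width: 0.0172
grip_force: 12.1
```

```bash
python3 - <<'E'
import numpy as np
H=np.array([.5455,.230]);p=np.array([.4792,.1034]);r=p-H
N=24;a0=np.arctan2(-r[0],-r[1]);R=np.hypot(*r)
print(a0,R)
a=np.linspace(a0,.367+1.53,N+1);q=H+R*np.c_[-np.sin(a),-np.cos(a)]
print((np.diff(q,axis=0)/.025).round(2).tolist(),-(a[1]-a[0])/.12,q[-1])
E
```

```text
0.4824247445932386 0.14290993667341678
[[-0.29, 0.17], [-0.28, 0.18], [-0.27, 0.2], [-0.26, 0.21], [-0.25, 0.23], [-0.23, 0.24], [-0.22, 0.26], [-0.2, 0.27], [-0.19, 0.28], [-0.17, 0.29], [-0.15, 0.3], [-0.13, 0.31], [-0.12, 0.32], [-0.1, 0.32], [-0.08, 0.33], [-0.06, 0.33], [-0.04, 0.33], [-0.02, 0.34], [0.0, 0.34], [0.02, 0.34], [0.04, 0.33], [0.06, 0.33], [0.08, 0.33], [0.1, 0.32]] -0.4911719636829034 [0.41012632 0.27579538]
```

>>> step_arm(
  delta_pos=[
    [-0.29,0.17,0],
    [-0.28,0.18,0],
    [-0.27,0.2,0],
    [-0.26,0.21,0],
    [-0.25,0.23,0],
    [-0.23,0.24,0],
  ],
  turn=[-0.5,-0.5,-0.5,-0.5,-0.5,-0.5],
)

```text
time: 10.55
ee_pos: [0.4393, 0.1337, 0.146]
eef_rot: [0.973, -0.23, -0.001, 0.001]
ft_force: [-1.2, -3.3, -0.4]
width: 0.0179
grip_force: 12.1
```

>>> step_arm(
  delta_pos=[
    [-0.22,0.26,0],
    [-0.2,0.27,0],
    [-0.19,0.28,0],
    [-0.17,0.29,0],
    [-0.15,0.3,0],
    [-0.13,0.31,0],
  ],
  turn=[-0.5,-0.5,-0.5,-0.5,-0.5,-0.5],
)

```text
time: 11.15
ee_pos: [0.4321, 0.1409, 0.1394]
eef_rot: [0.954, -0.3, -0.005, 0.01]
ft_force: [-10.8, -7.6, 2.2]
width: 0.0177
grip_force: 12.0
```

```bash
python3 - <<'E'
from h import *
s=read_state()
for k in('joint_positions','joint_vel','joint_torque','ee_pos','eef_rot','ft_force','torque'):print(k,np.round(s[k],3))
c=shot('scene','t1.png')
E
```

```text
joint_positions [-0.523  0.038  0.102  1.989  0.005  1.136 -2.602]
joint_vel [-1.544e+00 -1.000e-03  1.595e+00  5.100e-02 -4.600e-02  7.000e-03
  1.000e-03]
joint_torque [ 11.298 -39.025  -7.525 -42.517  -0.432  -4.247  -0.141]
ee_pos [0.432 0.141 0.139]
eef_rot [ 0.954 -0.3   -0.005  0.01 ]
ft_force [-10.776  -7.6     2.25 ]
torque [-1.388  2.355  0.2  ]
```

View pics/t1.png

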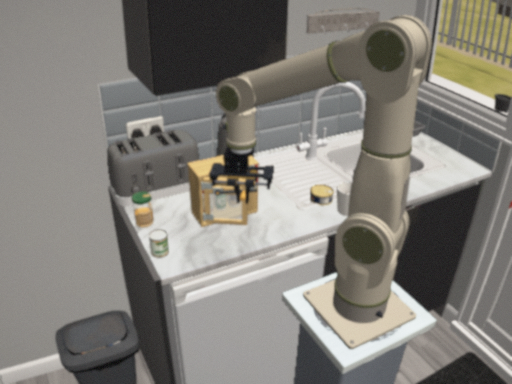

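The scene shows the gate part open and the hand still on the knob at about (245,180). Joint 7 has reached its limit (-2.6). I will let go, lift clear, turn the tool half round and regrasp.

>>> step_arm(
  delta_pos=[
    [0,0,0],
    [0,0,0],
    [0,0,0],
    [0,0,0],
  ],
  turn=[0.3,0.3,0,0],
  grip=0.4,
)

```text
time: 11.6
ee_pos: [0.4345, 0.1425, 0.1405]
eef_rot: [0.964, -0.265, -0.002, 0.008]
ft_force: [0.4, 0.0, -0.5]
width: 0.0416
grip_force: 0.0
```

```bash
python3 - <<'E'
from h import *
s=read_state()
for k in('joint_positions','joint_vel','ee_pos','eef_rot','ft_force','width'):print(k,np.round(s[k],3))
E
```

```text
joint_positions [-0.516  0.037  0.094  1.986  0.006  1.131 -2.533]
joint_vel [ 0.006  0.001 -0.001 -0.001  0.002 -0.001 -0.002]
ee_pos [0.435 0.143 0.141]
eef_rot [ 0.964 -0.265 -0.002  0.008]
ft_force [ 0.391  0.034 -0.463]
width 0.042
```

>>> step_arm(
  delta_pos=[
    [0,0,0.5],
    [0,0,0.8],
    [0,0,0.9],
    [0,0,0.9],
    [0,0,0.9],
    [0,0,0.8],
    [0,0,0.3],
    [0,0,0],
    [0,0,0],
  ],
  turn=[0,0,0,0,0,0,0,1,1],
)

```text
time: 12.5
ee_pos: [0.4346, 0.1421, 0.2682]
eef_rot: [0.989, -0.146, -0.001, 0.008]
ft_force: [0.1, -0.0, 0.1]
width: 0.0521
grip_force: 0.0
```

>>> step_arm(
  delta_pos=[
    [0,0,0],
    [0,0,0],
    [0,0,0],
    [0,0,0],
    [0,0,0],
    [0,0,0],
    [0,0,0],
    [0,0,0],
    [0,0,0],
    [0,0,0],
    [0,0,0],
    [0,0,0],
  ],
  turn=[1,1,1,1,1,1,1,1,1,1,1,1],
)

```text
time: 13.7
ee_pos: [0.4345, 0.1421, 0.2678]
eef_rot: [0.84, 0.543, 0.004, 0.007]
ft_force: [0.9, 0.1, -0.2]
width: 0.0524
grip_force: 0.0
```

>>> step_arm(
  delta_pos=[
    [0,0,0],
    [0,0,0],
    [0,0,0],
    [0,0,0],
    [0,0,0],
    [0,0,0],
    [0,0,0],
    [0,0,0],
    [0,0,0],
    [0,0,0],
    [0,0,0],
    [0,0,0],
  ],
  turn=[1,1,1,1,1,1,1,1,1,1,0.5,0],
)

```text
time: 14.9
ee_pos: [0.4345, 0.1421, 0.2678]
eef_rot: [0.361, 0.933, 0.007, 0.003]
ft_force: [-0.1, -1.2, 0.2]
width: 0.0521
grip_force: 0.0
```

```bash
python3 - <<'E'
from h import *
s=read_state()
for k in('joint_positions','ee_pos','eef_rot','ft_force','width'):print(k,np.round(s[k],3))
c=shot('wrist','w2.png')
u,v=[q.ravel() for q in np.meshgrid(np.arange(512),np.arange(384))]
p,d=world(c,u,v); im=c['image'][v,u].astype(int)
k=(d>0)&(p[:,0]<.5)&(p[:,0]>.38)&(p[:,1]<.25)&(p[:,2]>.135)&(p[:,2]<.17)&(im[:,0]>im[:,2]+40); q=p[k]
if len(q):
    print(len(q),np.percentile(q,[2,50,98],axis=0).round(4)); print(cv2.minAreaRect((q[:,:2]*1000).astype(np.float32)))
c=shot('scene','t2.png')
E
```

```text
joint_positions [-0.623 -0.085  0.201  1.829  0.01   1.382  0.408]
ee_pos [0.435 0.142 0.268]
eef_rot [0.361 0.933 0.007 0.003]
ft_force [-0.1   -1.236  0.189]
width 0.052
1393 [[0.4211 0.1107 0.1364]
 [0.469  0.1357 0.151 ]
 [0.4977 0.1569 0.1667]]
((460.9028015136719, 132.7763671875), (83.0493392944336, 48.50305938720703), 5.577963352203369)
```

View pics/w2.png

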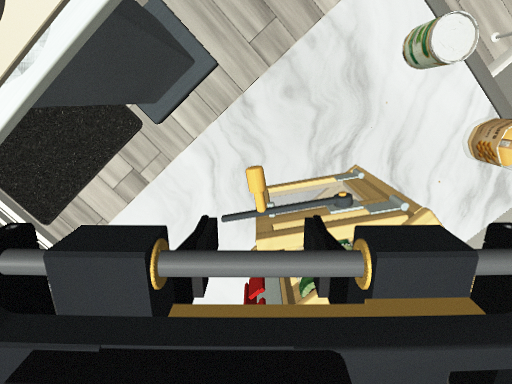

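The wrist view shows the gate partly open, with the bar down on its rest from (222,218) to (345,200). The knob head is at (257,183) and its stem ends at about (262,208).

```bash
python3 - <<'E'
from h import *
c=shot('wrist')
def box(u0,u1,v0,v1,f):
    u,v=[q.ravel() for q in np.meshgrid(np.arange(u0,u1),np.arange(v0,v1))]
    p,d=world(c,u,v); im=c['image'][v,u].astype(int); return p[(d>0)&(abs(p[:,2]-.145)<.02)&f(im)]
k=box(240,275,160,199,lambda i:i[:,0]>i[:,2]+50)
s=box(240,275,160,212,lambda i:i[:,0]>i[:,2]+50)
b=box(222,345,195,222,lambda i:i.max(1)<90)
l=lambda q:cv2.fitLine(q[:,:2].astype(np.float32),cv2.DIST_HUBER,0,.001,.001).ravel()
print('knob',len(k),k.mean(0),np.percentile(k,[2,98],axis=0).round(4).tolist(),l(s)[:2],'bar',len(b),l(b),b[:,2].mean())
H=np.array([.5455,.23]);K=k.mean(0)[:2]-H;print(np.hypot(*K),np.arctan2(-K[0],-K[1])-.33)
E
```

```text
knob 515 [0.43306353 0.14091761 0.15080603] [[0.4195, 0.1295, 0.144], [0.4491, 0.1525, 0.1541]] [ 0.8431173 -0.5377297] bar 507 [0.53687614 0.84366107 0.48088142 0.15467642] 0.1473804437674403
0.1434490606830602 0.5707737883181092
```

>>> step_arm(
  delta_pos=[
    [0,-0.06,0],
    [0,0,-0.4],
    [0,0,-0.7],
    [0,0,-0.8],
    [0,0,-0.8],
    [0,0,-0.8],
    [0,0,-0.8],
    [0,0,-0.7],
    [0,0,-0.4],
    [0,0,-0.2],
    [0,0,0],
  ],
  turn=[0.7,0.7,0,0,0,0,0,0,0,0,0],
)

```text
time: 16.15
ee_pos: [0.4346, 0.1407, 0.1278]
eef_rot: [0.282, 0.96, 0.008, 0.002]
ft_force: [-0.2, 0.1, 0.6]
width: 0.0523
grip_force: 0.0
```

>>> step_arm(
  delta_pos=[
    [0,0,0],
    [0,0,0],
    [0,0,0],
    [0,0,0],
    [0,0,0],
  ],
  turn=[0,0,0,0,0],
  grip=1,
  newtons=12,
)

```text
time: 16.65
ee_pos: [0.4346, 0.1407, 0.1281]
eef_rot: [0.281, 0.96, 0.008, 0.002]
ft_force: [-7.4, -6.8, 2.5]
width: 0.0201
grip_force: 5.7
```

```bash
python3 - <<'E'
from h import *
s=read_state();print(np.round(s['joint_positions'],3),s['ft_force'])
H=np.array([.5455,.230]);p=np.array(s['ee_pos'])[:2];r=p-H
N=16;a0=np.arctan2(-r[0],-r[1]);R=np.hypot(*r)
a=np.linspace(a0,a0+.98,N+1);q=H+R*np.c_[-np.sin(a),-np.cos(a)]
print(a0,R,(np.diff(q,axis=0)/.025).round(2).tolist(),-(a[1]-a[0])/.12,q[-1])
E
```

```text
[-0.621  0.026  0.219  2.027 -0.017  1.076  0.606] [-7.43638588 -6.8099747   2.49450281]
0.8930256930756815 0.14233987976259374 [[-0.21, 0.28], [-0.19, 0.29], [-0.17, 0.3], [-0.16, 0.31], [-0.14, 0.32], [-0.12, 0.33], [-0.1, 0.34], [-0.08, 0.34], [-0.05, 0.34], [-0.03, 0.35], [-0.01, 0.35], [0.01, 0.35], [0.03, 0.35], [0.05, 0.34], [0.07, 0.34], [0.09, 0.34]] -0.510416666666667 [0.40961163 0.27236736]
```

>>> step_arm(
  delta_pos=[
    [0,0,0],
    [-0.21,0.28,0],
    [-0.19,0.29,0],
    [-0.17,0.3,0],
    [-0.16,0.31,0],
    [-0.14,0.32,0],
  ],
  turn=[0,-0.51,-0.51,-0.51,-0.51,-0.51],
)

```text
time: 17.25
ee_pos: [0.4116, 0.1777, 0.1278]
eef_rot: [0.426, 0.905, 0.006, 0.002]
ft_force: [-5.0, -3.1, 5.0]
width: 0.0175
grip_force: 12.0
```

>>> step_arm(
  delta_pos=[
    [-0.12,0.33,0],
    [-0.1,0.34,0],
    [-0.08,0.34,0],
    [-0.05,0.34,0],
    [-0.03,0.35,0],
  ],
  turn=[-0.51,-0.51,-0.51,-0.51,-0.51],
)

```text
time: 17.75
ee_pos: [0.4021, 0.2207, 0.1278]
eef_rot: [0.558, 0.83, 0.006, 0.004]
ft_force: [-6.7, -2.1, 4.2]
width: 0.0175
grip_force: 12.0
```

>>> step_arm(
  delta_pos=[
    [-0.03,0.35,0],
    [0,0.35,0],
    [0.02,0.35,0],
    [0.05,0.34,0],
    [0.07,0.34,0],
    [0.09,0.34,0],
    [0,0,0],
  ],
  turn=[-0.51,-0.51,-0.51,-0.51,-0.51,-0.51,0],
)

```text
time: 18.45
ee_pos: [0.4087, 0.273, 0.128]
eef_rot: [0.7, 0.714, 0.006, 0.006]
ft_force: [0.7, -1.4, 1.6]
width: 0.0175
grip_force: 12.1
```

>>> step_arm(
  delta_pos=[
    [0,0,0],
    [0,0,0],
    [0,0,0],
    [0,0,0],
  ],
  turn=[0,0,0,0],
  grip=0.4,
)

```text
time: 18.85
ee_pos: [0.4083, 0.2724, 0.128]
eef_rot: [0.699, 0.715, 0.006, 0.006]
ft_force: [-0.3, -0.5, 0.5]
width: 0.042
grip_force: 0.0
```

>>> step_arm(
  delta_pos=[
    [0,0,0.4],
    [0,0,0.8],
    [0,0,0.9],
    [0,0,0.9],
    [0,0,0.9],
    [0,0,0.9],
    [0,0,0.4],
    [0,0,0],
  ],
  turn=[0,0,0,0,0,0,0,0],
)

```text
time: 19.65
ee_pos: [0.4089, 0.2729, 0.2595]
eef_rot: [0.699, 0.715, 0.007, 0.006]
ft_force: [0.4, 0.1, -0.6]
width: 0.0522
grip_force: 0.0
```

```bash
python3 - <<'E'
from h import *
s=read_state();print(s['time'],s['ee_pos'],np.round(s['joint_positions'],2))
shot('wrist','w3.png')
E
```

```text
19.65 [0.40888956 0.27290958 0.25945877] [-0.79  0.    0.11  1.77  0.01  1.36 -0.67]
```

View pics/w3.png

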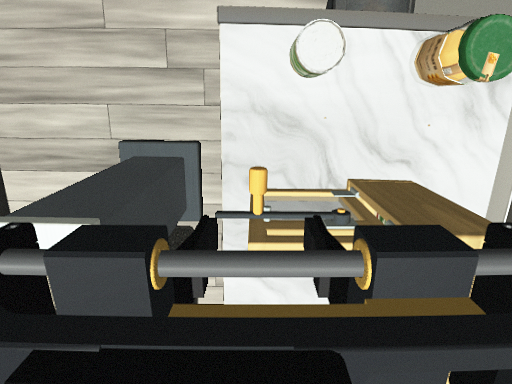

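The wrist view shows the gate square to the cabinet. The bar is level on its rest from (215,214) to (345,212), the knob is at (258,180), and the tin and jar have not moved. The gripper is clear above, so I hand the job in.

```bash
python3 -c "
from bench import *
print(close_job())"
```

```text
the job is handed in; nothing more can be done
None
```

The gate is open to about a right angle with the bar back down on its rest, and the job was handed in at about 20 s with the gripper clear; I let go and regrasped the knob once mid-swing, because joint 7 ran onto its limit (it read -2.602 against -2.6).

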